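# Tuck a test cassette under the hold-down arm

### The arm

A 6-joint arm with a two-finger parallel gripper is mounted at the origin on the work surface. World frame = base frame: x ahead of the robot, y to its left, z up, the work surface at z = 0. Lengths are in m, angles in rad, forces in N, time in s.
With the tool pointing down it reaches from about 0.425 to 0.925 m from the base axis. Payload 12.5 kg.
Tool frame: the origin (TCP) lies at the very end of the fingers, on their centre line; the grasp point (between the pads) lies 19 mm behind it; z points along the fingers, x is the direction in which the jaws open and shut, and the axes are right-handed (so a half turn about z gives the same grasp; the last joint's range is limited). The gripper opens to 85 mm and grips with 20 to 120 N. Pads are 22 mm wide; open, the fingers measure 114 mm over their backs; the gripper's body (76 mm by 85 mm) begins 54 mm behind the grasp point. The pads swing forward as they close: fully open they stand 13 mm farther back than shut.
Start: joints at [1.02, 0.491, 1.559, -0, 1.092, -0.106], TCP at [0.269, 0.564, 0.231] pointing down, gripper open.
Joint ranges: [-3.1, 3.1], [-0.84, 2.19], [0.05, 2.79], [-1.13, 4.28], [0.06, 2.93], [-2.69, 2.69]. Speed limits (rad/s): [2.22, 2.22, 2.79, 3.14, 3.14, 3.14].

### API

Orientations are given as a unit quaternion [x, y, z, w].
In Python, from rig import get_state, grab_frame, camera_model, close_job gives the robot as it stands.
- The arm moves only by the tool apply_moves, never from a script. Its argument "series" is a list of rows, each an object with "travel": the shift along the tool's x, y, z in cm, a list of three; "turn": the turn, a rotation vector about the tool's x, y, z in rad, a list of three; "claw": the closure, from -1 (fully open) to 1 (shut). A call has 1 to 8 rows; each row shifts and turns the commanded pose from where the row before left it, along the tool's axes as they then stand; what a row does not reach is not made up. A row lasts 1/8 s, in which the tool goes at most 62.5 mm and 10.7 degrees, less where a joint would pass 70% of its speed; a pose out of reach is approached as far as the arm can. A call with a gripper value outside its range is refused whole. The fingers move at their own pace and stop on an object; "force" is the grip in N (left out, the last holds). Time passes only in rows, so rows that do not move let the fingers close. It gives the time, the measured TCP pose, the force and the opening at its end, in the units of the state.
- get_state(): the state, without advancing time (a new reading comes with each control period).
- grab_frame(name): name is "scene" or "top"; returns (picture, depth): 400x640x3 uint8, red, green, blue; 400x640 float32, m along the optical axis (not along the pixel's ray), 0 where there is no reading.
- camera_model(name): a dict with "intrinsics" (3x3 intrinsics, pixels), "camera_from_world" (4x4, takes a point from world to camera coordinates). Camera axes: x right, y up, looking along -z (the intrinsics and any distortion apply to the point x, -y, -z); pixel columns grow to the right and rows downward; lengths in m; the calibration is good to about 2 mm. A picture is of the moment at which its call begins. camera_model takes no time and is no camera call.
- close_job(): hands the job in, once; it reports no verdict.
The state is a dict: "time": time; "qpos": joint angles; "joint_vel": joint speeds; "joint_torque": joint torques, N m; "tool_pos": TCP position; "ee_rot": TCP orientation; "wrist_force": force on the tool from outside, world axes, zero at the start; "moment": the same for the moment, N m; "grip_width": opening from 0.0 (shut) to 1.0 (fully open).
Only numpy, scipy, OpenCV 4.12 (cv2) and the standard library are available. Lean on these libraries where they do the work, as an engineer would, in place of code of your own. Each camera call takes 0.05 s, during which the arm holds its last target.

### The job

Pick up the green-ended test cassette from the mat and add it to the spin queue: tuck it, windows up and green end outwards, between the pile in the steel holder and the weighted arm that holds the pile down, and push it fully home against the stop. It must end lying flat on the pile, pinned by the arm, with your hand off everything; leave the two cassettes already in the pile, the other two on the mat, and the bottle, beaker and jar where they are.

Things in the scene. Friction and masses are not known exactly. Their poses are not given: they have to be found in the camera images.
- green_cassette: The cassette to tuck in: rigid flat white plastic slab 120 x 54 x 10 mm (x, y, z), about 80 g, green end (x = -60 to -30 mm), four grey windows on its top face. Origin at the centre of its underside; +x runs along its length away from the green end, z up. It starts flat on the mat, windows up, green end roughly towards the robot.
- green_tab (a point): Point on the top face of the green cassette, in the middle of its green end, at x = -45 mm of the cassette, 10 mm above its underside.
- orange_cassette: Bystander on the mat: same cassette with an orange end. Leave alone. Origin and axes as for the green one.
- blue_cassette: Bystander on the mat: same cassette with a blue end. Leave alone. Origin and axes as for the green one.
- mat: Fixed black rubber mat 190 x 390 x 4 mm on which the three loose cassettes lie in a row, in any order. Origin at the centre of its underside.
- holder: Fixed steel holder; origin on the bench, z up, +x is the push-in direction. Base plate 8 mm thick, x = -60 to +130 mm, 110 mm wide. Two cassettes lie on it as a pile, grey ends to -x, top at z = 28 mm. The outer part of the pile (x = -60 to 0) is free at both sides. Hinge posts at x = 104 mm, 58 mm high.
- hold_arm (a joint): Angle of the weighted arm, rad: 0 resting on the two-cassette pile, grows as its nose rises (about 0.16 with a third cassette under it). Hinge across the holder at x = 104, z = 46 mm. It falls back by itself, pressing about 4 N, and cannot be parked open. A cassette laid on the pile and pushed along +x lifts it by itself with some 5 to 10 N of push.
- foot (a point): Lowest point of the arm's black foot, which rests on the pile at x = 38 mm of the holder.
- nose (a point): Middle of the outer, upper edge of the arm's 36 mm wide yellow nose, at about x = -6, z = 50 mm of the holder at joint value 0. The nose slopes up from the foot at 20 degrees for 34 mm, then 49 degrees for 14 mm; a 10 mm thick cassette held level just over the pile passes under it.
- pile_low: Lower cassette of the pile (grey end), origin and axes as for the green one. Stays.
- pile_top: Upper cassette of the pile (grey end), origin and axes as for the green one. Stays.
- reagent: Bystander: loose amber bottle, 56 mm wide, 130 mm high, beyond the mat and holder. Origin under its centre.
- beaker: Bystander: loose glass beaker, 70 mm wide, 85 mm high, out at the right (-y) side. Origin under its centre.
- jar: Bystander: loose clear jar, 64 mm wide, 75 mm high, out at the left (+y) side. Origin under its centre.
- home (a point): Where the green cassette's origin belongs when fully home on the pile: x = 0 to 1.5 mm, y = 0, z = 28 mm of the holder (point at x = 0); its axes then match the holder's and its outer end is at x = -60 mm, level with the pile's.
- stop (a point): Middle of the stop's face, at x = 61.5 mm of the holder, z = 33 mm. Stop and side guides are aluminium, tops at z = 42 mm. Guides: inner faces at y = +-29.5 mm (2.5 mm play a side) from x = 24 to 61 mm, with flared lead-ins from x = 4 mm (mouth about 76 mm wide).
Things that resemble listed ones, but are neither listed nor needed, are in the scene too. What is shaped like the green_cassette but purple or red is not meant.

How it is judged:
By the outcome, as a careful person would: the job done as asked, in the order asked, and still so for the second after the job is handed in, with the robot touching nothing.
It also fails if it takes over 48 s, if anything falls off the work surface, if the arm or the gripper's body presses on something with over 40 N, if the wrist force passes 120 N, or if a joint passes its speed limit or range.

## Working session

There is one attempt and no reset: what is moved stays moved. The work goes in short steps, Python scripts to look and compute and a tool call to move; the robot and the scene stay as the last step left them, time stands still between calls to the robot, and variables do not carry over. Pictures are saved under pics/ and viewed, and the job is handed in when it is done.

Besides the shell and the picture viewer there is one more tool, called after "Request:" as name([rows], argument=value, ...), one row to a line, values as JSON. apply_moves: Moves the arm, as the interface text tells. Its arguments: {"type":"object","properties":{"series":{"type":"array","items":{"type":"object","properties":{"travel":{"type":"array","items":{"type":"number"}},"turn":{"type":"array","items":{"type":"number"}},"claw":{"type":"number"}}}},"force":{"type":"number"}},"required":["series"]}

```bash
mkdir -p pics; ls
python3 - <<'E'
from rig import *
import cv2,numpy as np
print(get_state())
for n in("scene","top"):
    p,d=grab_frame(n); cv2.imwrite(f"pics/{n}0.png",p[:,:,::-1]); np.savez(f"{n}0.npz",p=p,d=d)
    print(camera_model(n))
E
```

```text
pics
{'time': 0.0, 'qpos': array([ 1.02040697e+00,  4.91562864e-01,  1.55943890e+00,  4.89040826e-05,
        1.09171496e+00, -1.05606969e-01]), 'joint_vel': array([-9.35875059e-05,  1.00274812e-03, -7.77275408e-04, -1.34921626e-03,
       -1.10469894e-03,  7.38301462e-04]), 'joint_torque': array([ 5.55330498e-04, -6.18434501e+01, -2.61601353e+01, -1.56282744e-05,
        3.93067210e-03, -1.16208219e-05]), 'tool_pos': array([0.26876949, 0.56401177, 0.23072932]), 'ee_rot': array([ 8.45659910e-01,  5.33721838e-01, -5.13837017e-04,  2.28739838e-04]), 'wrist_force': array([0.28172661, 0.11576469, 0.82080238]), 'moment': array([-0.03340842, -0.06477262,  0.01056532]), 'grip_width': 1.0000291746888554}
{'intrinsics': array([[477.24967399,   0.        , 323.42802261],
       [  0.        , 477.24967399, 200.6959598 ],
       [  0.        ,   0.        ,   1.        ]]), 'camera_from_world': array([[-0.79807692,  0.60246426, -0.01049049,  0.43338699],
       [-0.49854147, -0.65043327,  0.57305581,  0.24347176],
       [ 0.33842228,  0.46257256,  0.8194492 , -1.6980358 ],
       [ 0.        ,  0.        ,  0.        ,  1.        ]])}
{'intrinsics': array([[430.03828005,   0.        , 323.54022704],
       [  0.        , 430.03828005, 194.61809015],
       [  0.        ,   0.        ,   1.        ]]), 'camera_from_world': array([[-1.74684512e-02, -9.99847331e-01,  4.10729300e-04,
         2.55650049e-02],
       [ 9.96843203e-01, -1.73841422e-02,  7.74688398e-02,
        -5.62467072e-01],
       [-7.74498725e-02,  1.76269336e-03,  9.96994689e-01,
        -1.24828303e+00],
       [ 0.00000000e+00,  0.00000000e+00,  0.00000000e+00,
         1.00000000e+00]])}
```

View pics/scene0.png

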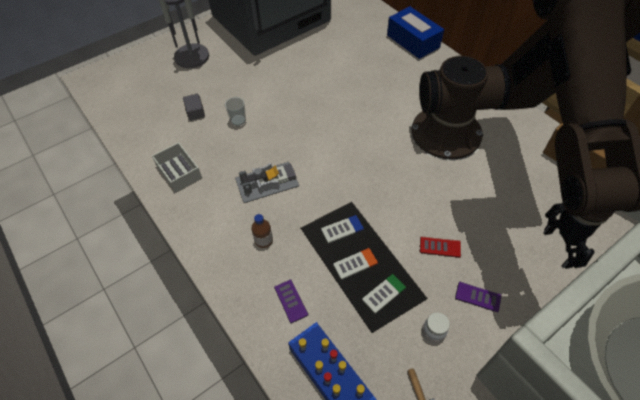

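View pics/top0.png

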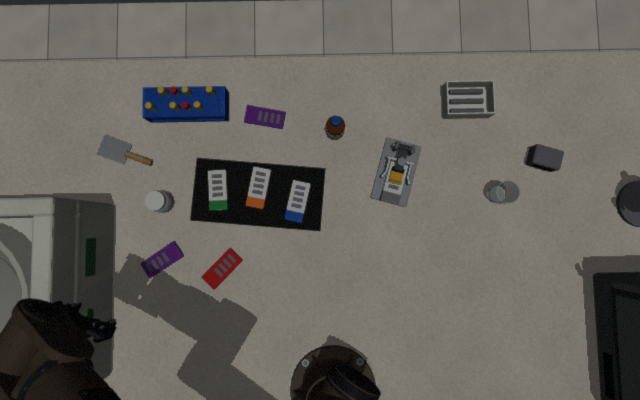

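The top view shows the green cassette at about (218,190) with its green end towards the robot, and the holder at (396,173), tilted about 10°. I'll measure both.

```bash
cat > h.py <<'E'
import numpy as np,cv2
from rig import *
def ray(n,uv,z):
    m=camera_model(n);K=m["intrinsics"];T=m["camera_from_world"];R=T[:3,:3];c=-R.T@T[:3,3]
    uv=np.atleast_2d(uv).astype(float)
    d=np.c_[(uv[:,0]-K[0,2])/K[0,0],-(uv[:,1]-K[1,2])/K[1,1],-np.ones(len(uv))]@R
    return c+d*((z-c[2])/d[:,2])[:,None]
def proj(n,P):
    m=camera_model(n);K=m["intrinsics"];T=m["camera_from_world"]
    c=np.atleast_2d(P)@T[:3,:3].T+T[:3,3]
    return np.c_[K[0,0]*c[:,0]/-c[:,2]+K[0,2],-K[1,1]*c[:,1]/-c[:,2]+K[1,2]]
def crop(n,p,x0,y0,w,h,s,f):
    cv2.imwrite(f,cv2.resize(p[y0:y0+h,x0:x0+w,::-1],None,fx=s,fy=s,interpolation=cv2.INTER_CUBIC))
E
python3 - <<'E'
from h import *
t=np.load("top0.npz");s=np.load("scene0.npz")
crop("top",t['p'],360,130,75,85,7,"pics/ht.png")
crop("scene",s['p'],225,150,85,60,9,"pics/hs.png")
for n,q,(x0,y0,w,h) in(("top",t,(195,160,40,60)),("scene",s,(355,265,60,55))):
    p=q['p'][y0:y0+h,x0:x0+w].astype(int)
    white=(p.min(2)>75); green=(p[:,:,1]>p[:,:,0]+25)&(p[:,:,1]>p[:,:,2]+25)
    allm=(p.max(2)>70)
    for nm,m in(("all",allm),("green",green)):
        c=max(cv2.findContours(m.astype(np.uint8),cv2.RETR_EXTERNAL,cv2.CHAIN_APPROX_NONE)[0],key=cv2.contourArea)
        r=cv2.minAreaRect(c);b=cv2.boxPoints(r)+[x0,y0]
        W=ray(n,b,0.014); print(n,nm,m.sum(),np.array(r[0])+[x0,y0],r[1]);print(W[:,:2].round(4),W.mean(0).round(4))
        mm=cv2.moments(c); print('cen',ray(n,[mm['m10']/mm['m00']+x0,mm['m01']/mm['m00']+y0],.014).round(4))
E
```

```text
top all 719 [217.  189.5] (39.0, 18.0)
[[0.6431 0.3592]
 [0.6422 0.3055]
 [0.5257 0.3055]
 [0.5267 0.3588]] [0.5844 0.3323 0.014 ]
cen [[0.5846 0.3319 0.014 ]]
top green 153 [217.51556396 204.74903107] (8.421069145202637, 17.528301239013672)
[[0.5501 0.3574]
 [0.5525 0.3055]
 [0.5275 0.304 ]
 [0.5251 0.3558]] [0.5388 0.3307 0.014 ]
cen [[0.5388 0.3314 0.014 ]]
scene all 1218 [383.17213058 293.10655594] (20.357864379882812, 41.0998420715332)
[[0.6458 0.3089]
 [0.5223 0.3017]
 [0.5257 0.3602]
 [0.6466 0.3654]] [0.5851 0.3341 0.014 ]
cen [[0.5872 0.3346 0.014 ]]
scene green 168 [395.75000381 282.75      ] (19.091880798339844, 8.485280990600586)
[[0.5513 0.3067]
 [0.5251 0.303 ]
 [0.523  0.3574]
 [0.5487 0.3607]] [0.537  0.3319 0.014 ]
cen [[0.5376 0.3332 0.014 ]]
```

View pics/ht.png

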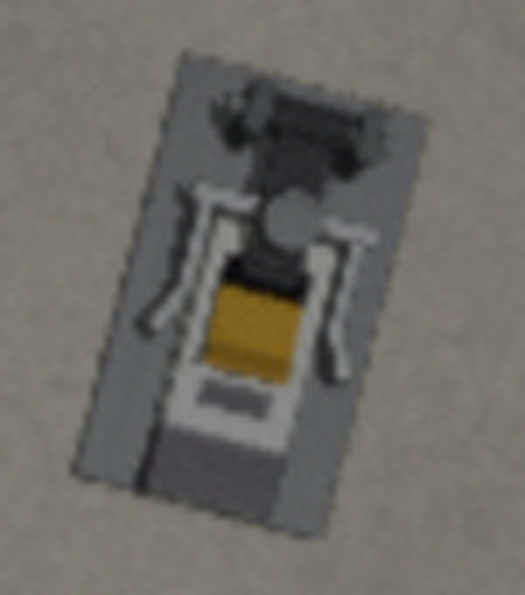

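View pics/hs.png

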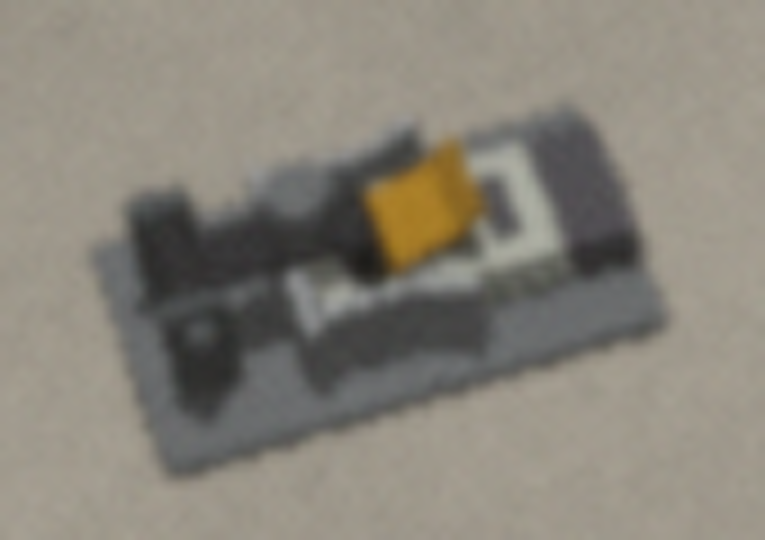

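```bash
cat > fit.py <<'E'
from h import *
def edge(gray,a,b,half=4,trim=.15,n=40):
    """subpixel step edge along segment a-b: returns line pts via gradient peak centroid, fit"""
    a=np.array(a,float);b=np.array(b,float);d=(b-a)/np.linalg.norm(b-a);nr=np.array([-d[1],d[0]])
    ts=np.linspace(trim,1-trim,n);o=np.arange(-half,half+.01,.25);P=[]
    for t in ts:
        c=a+(b-a)*t;q=c+o[:,None]*nr
        v=cv2.remap(gray,q[:,0].astype(np.float32)[None],q[:,1].astype(np.float32)[None],cv2.INTER_LINEAR)[0]
        g=np.abs(np.gradient(v));g=np.where(g>.5*g.max(),g,0);P.append(c+nr*(o@g/g.sum()))
    P=np.array(P,np.float32);vx,vy,x,y=cv2.fitLine(P,cv2.DIST_HUBER,0,.01,.01).ravel()
    return np.array([x,y,0]),np.array([vx,vy,0])
def meet(l,m):
    return np.linalg.solve(np.c_[l[1][:2],-m[1][:2]],(m[0]-l[0])[:2])[0]*l[1][:2]+l[0][:2]
def quad(gray,C,half=3):
    L=[edge(gray,C[i],C[(i+1)%4],half) for i in range(4)]
    return np.array([meet(L[i-1],L[i]) for i in range(4)])
def report(nm,n,Q,z):
    W=ray(n,Q,z)[:,:2]
    # Q order: far-left, far-right, near-right, near-left
    ax=((W[0]+W[1])-(W[2]+W[3]))/2
    print(nm,n,"cen",W.mean(0).round(4),"yaw",np.arctan2(ax[1],ax[0]).round(4),"len",np.linalg.norm(ax).round(4),"wid",np.linalg.norm((W[0]+W[3]-W[1]-W[2])/2).round(4))
    return W
E
python3 - <<'E'
from fit import *
t=np.load("top0.npz")['p'];s=np.load("scene0.npz")['p']
mx=t.max(2).astype(np.float32);ms=s.max(2).astype(np.float32)
Q=quad(mx,[[208,170],[226,170],[228,209],[209,210]],3);print(Q.round(1));report("cass","top",Q,.014)
f=lambda p:[(p[0]+.5)/7-.5+360,(p[1]+.5)/7-.5+130]
br=(t[:,:,0].astype(np.float32)-t[:,:,2])
br=cv2.GaussianBlur(br,(3,3),0)
C=[f(p) for p in((182,52),(430,120),(325,540),(75,475))]
Q=quad(br,C,3);print(np.array(C).round(1),Q.round(1))
W=report("holder","top",Q,.008)
g=lambda p:[(p[0]+.5)/9-.5+225,(p[1]+.5)/9-.5+150]
brs=cv2.GaussianBlur(s[:,:,0].astype(np.float32)-s[:,:,2],(3,3),0)
# scene: near end is right; far end left. image lower side = +y?  
C=[g(p) for p in((170,475),(95,240),(575,100),(667,322))]
for c in C: print('sc',ray("scene",c,.008)[0,:2].round(4))
E
```

```text
[[207.6 170. ]
 [225.2 169.1]
 [227.1 209.2]
 [208.8 210.2]]
cass top cen [0.584  0.3317] yaw 0.0399 len 0.12 wid 0.0536
[[385.6 137. ]
 [421.  146.7]
 [406.  206.7]
 [370.3 197.4]] [[385.8 136.9]
 [420.9 146.5]
 [405.3 206.8]
 [370.  197.1]]
holder top cen [ 0.6291 -0.2013] yaw -0.2824 len 0.1885 wid 0.1092
sc [ 0.7328 -0.1722]
sc [ 0.6993 -0.2795]
sc [ 0.5207 -0.2266]
sc [ 0.5536 -0.1202]
```

Run:
```python
from fit import *
O=np.array([.5955,-.1915]);y=-.2835
R=np.array([[np.cos(y),-np.sin(y)],[np.sin(y),np.cos(y)]])
for n,x0,y0,w,h,s in(("top",360,130,75,85,7),("scene",225,150,85,60,9)):
    p=np.load(n+"0.npz")['p'];im=cv2.resize(p[y0:y0+h,x0:x0+w,::-1],None,fx=s,fy=s,interpolation=cv2.INTER_CUBIC)
    for pts,z,c in(([(-60,55),(130,55),(130,-55),(-60,-55)],8,(255,0,0)),([(-60,27),(60,27),(60,-27),(-60,-27)],28,(0,255,0)),([(61.5,29.5),(24,29.5),(4,38),(4,-38),(24,-29.5),(61.5,-29.5)],42,(0,0,255)),([(-6,18),(-6,-18),(-5.9,-18)],50,(255,0,255))):
        W=np.array(pts)/1000@R.T+O;q=proj(n,np.c_[W,np.full(len(W),z/1000)])
        q=((q-[x0,y0]+.5)*s-.5).round().astype(int);cv2.polylines(im,[q],True,c,1)
    cv2.imwrite(f"pics/ov_{n}.png",im)
```

```text
(no output)
```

View pics/ov_top.png

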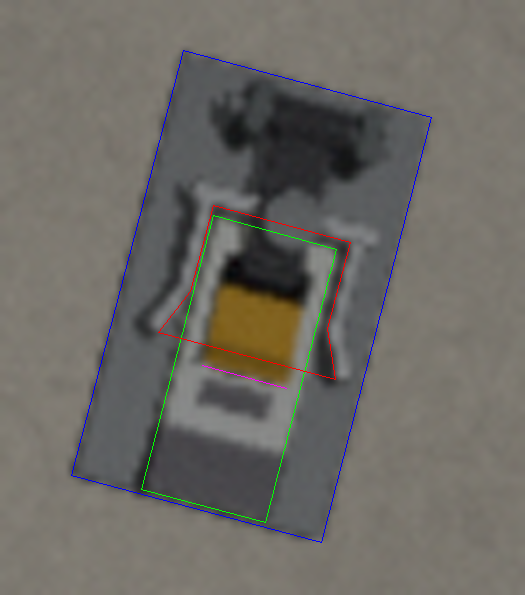

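View pics/ov_scene.png

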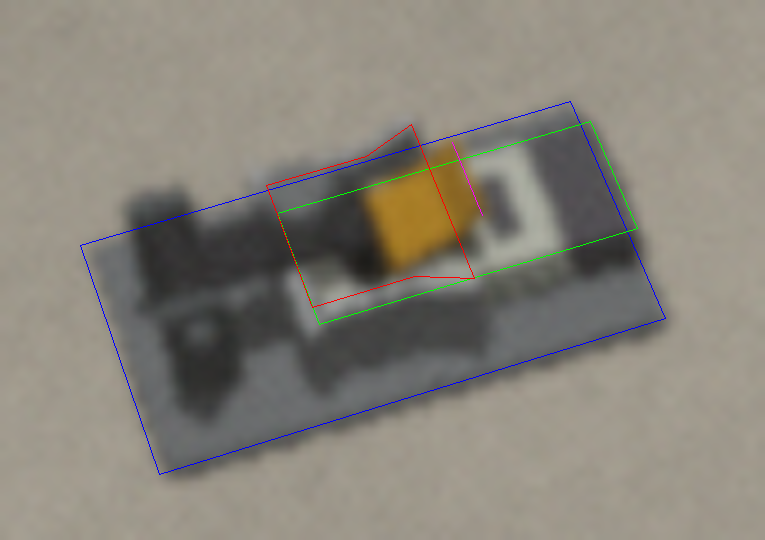

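Request:
apply_moves([
  {"travel":[0,0,0],"turn":[0,0,-0.16],"claw":-1},
  {"travel":[0,0,0],"turn":[0,0,-0.16],"claw":-1},
  {"travel":[0,0,0],"turn":[0,0,-0.164],"claw":-1},
], force=60)

```text
time: 0.48
tool_pos: [0.2688, 0.5641, 0.231]
ee_rot: [0.691, 0.723, -0.0, 0.0]
wrist_force: [0.1, -0.4, -0.6]
grip_width: 1.0
```

```bash
cat > go.py <<'E'
import sys
from h import *
from scipy.spatial.transform import Rotation as Ro
def go(x,y,z,yaw):
    s=get_state();R=Ro.from_quat(s['ee_rot']);p=s['tool_pos']
    M=R.as_matrix();print("pos",p.round(4),"yaw",np.arctan2(M[1,0],M[0,0]).round(4),"zax",M[:,2].round(4),"F",s['wrist_force'].round(1),"grip",round(s['grip_width'],3),"t",s['time'])
    T=Ro.from_matrix(np.array([[np.cos(yaw),np.sin(yaw),0],[np.sin(yaw),-np.cos(yaw),0],[0,0,-1]]))
    print("travel cm (tool now)",(R.inv().apply(np.array([x,y,z])-p)*100).round(2),"turn",(R.inv()*T).as_rotvec().round(4), "travel in target frame",(T.inv().apply(np.array([x,y,z])-p)*100).round(2))
if __name__=="__main__": go(*map(float,sys.argv[1:5]))
E
python3 go.py .540 .330 .08 1.611
```

```text
pos [0.2688 0.5641 0.231 ] yaw 1.6153 zax [-3.e-04 -5.e-04 -1.e+00] F [ 0.1 -0.4 -0.6] grip 1.0 t 0.475
travel cm (tool now) [-24.59  26.05  15.1 ] turn [-0.0004  0.0005  0.0043] travel in target frame [-24.48  26.15  15.1 ]
```

Request:
apply_moves([
  {"travel":[-3.07,3.26,0.5],"turn":[0,0,0],"claw":-1},
  {"travel":[-3.07,3.26,1],"turn":[0,0,0],"claw":-1},
  {"travel":[-3.07,3.26,2],"turn":[0,0,0],"claw":-1},
  {"travel":[-3.07,3.26,2],"turn":[0,0,0],"claw":-1},
  {"travel":[-3.07,3.26,2],"turn":[0,0,0],"claw":-1},
  {"travel":[-3.07,3.26,2.5],"turn":[0,0,0],"claw":-1},
  {"travel":[-3.07,3.26,2.5],"turn":[0,0,0],"claw":-1},
  {"travel":[-3.07,3.26,2.5],"turn":[0,0,0],"claw":-1},
])

```text
time: 1.48
tool_pos: [0.54, 0.3279, 0.0803]
ee_rot: [0.693, 0.721, -0.0, -0.0]
wrist_force: [-0.4, 0.8, -0.5]
grip_width: 0.996
```

```bash
python3 go.py .540 .330 .04 1.611
python3 - <<'E'
from h import *
p,d=grab_frame("scene");crop("scene",p,330,220,130,100,6,"pics/a1.png")
E
```

```text
pos [0.54   0.3279 0.0803] yaw 1.61 zax [-3.e-04 -0.e+00 -1.e+00] F [-0.4  0.8 -0.5] grip 0.996 t 1.475
travel cm (tool now) [0.21 0.   4.03] turn [-0.0003  0.     -0.001 ] travel in target frame [0.21 0.   4.03]
```

View pics/a1.png

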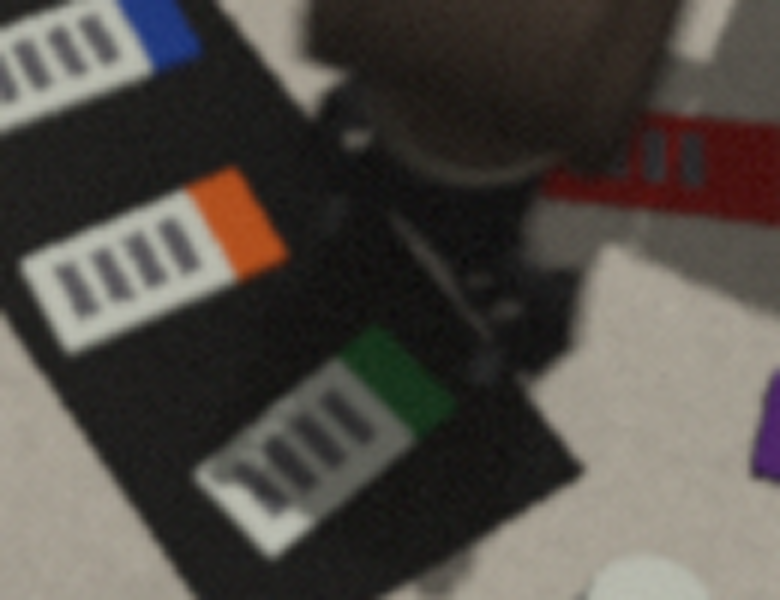

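The gripper stands squarely above the green end, which is at about (400,380) in the crop. I'll descend and close.

Request:
apply_moves([
  {"travel":[0.2,0,2.5],"turn":[0,0,0],"claw":-1},
  {"travel":[0,0,2.5],"turn":[0,0,0],"claw":-1},
  {"travel":[0,0,2.0],"turn":[0,0,0],"claw":-1},
  {"travel":[0,0,0.8],"turn":[0,0,0],"claw":-1},
  {"travel":[0,0,0],"turn":[0,0,0],"claw":-1},
])

```text
time: 2.15
tool_pos: [0.539, 0.3311, 0.0031]
ee_rot: [0.693, 0.721, -0.0, -0.0]
wrist_force: [0.1, 0.0, 0.4]
grip_width: 1.003
```

Request:
apply_moves([
  {"travel":[0,0,0],"turn":[0,0,0],"claw":0.0},
  {"travel":[0,0,0],"turn":[0,0,0],"claw":1},
  {"travel":[0,0,0],"turn":[0,0,0],"claw":1},
  {"travel":[0,0,0],"turn":[0,0,0],"claw":1},
  {"travel":[0,0,0],"turn":[0,0,0],"claw":1},
])

```text
time: 2.78
tool_pos: [0.5394, 0.3313, 0.0046]
ee_rot: [0.693, 0.721, 0.001, 0.0]
wrist_force: [-2.8, 0.0, 6.3]
grip_width: 0.61
```

Request:
apply_moves([
  {"travel":[0,0,0],"turn":[0,0,0],"claw":-0.6},
  {"travel":[0,0,0],"turn":[0,0,0],"claw":-0.6},
  {"travel":[0,0,-0.35],"turn":[0,0,0],"claw":-0.6},
  {"travel":[0,0,0],"turn":[0,0,0],"claw":1},
  {"travel":[0,0,0],"turn":[0,0,0],"claw":1},
  {"travel":[0,0,0],"turn":[0,0,0],"claw":1},
  {"travel":[0,0,0],"turn":[0,0,0],"claw":1},
])

```text
time: 3.65
tool_pos: [0.5393, 0.3311, 0.0078]
ee_rot: [0.693, 0.721, 0.0, 0.0]
wrist_force: [-3.4, -0.9, 10.9]
grip_width: 0.597
```

```bash
python3 go.py .540 .330 .1 1.611
```

```text
pos [0.5393 0.3311 0.0078] yaw 1.6101 zax [ 8.e-04  4.e-04 -1.e+00] F [-3.4 -0.9 10.9] grip 0.597 t 3.65
travel cm (tool now) [-0.11  0.08 -9.22] turn [ 0.0008 -0.0004 -0.0009] travel in target frame [-0.12  0.07 -9.22]
```

Run:
```python
from h import *
p,d=grab_frame("scene");crop("scene",p,340,240,110,85,7,"pics/a2.png")
```

```text
(no output)
```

View pics/a2.png

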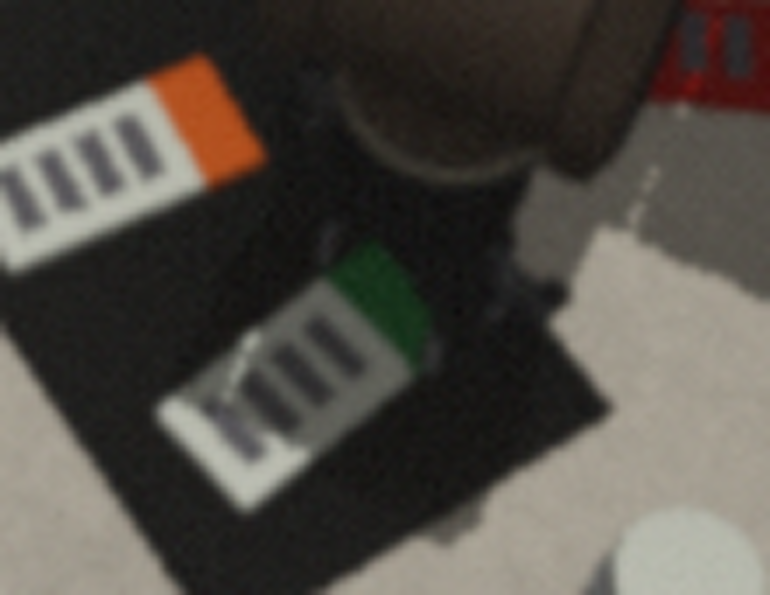

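Request:
apply_moves([
  {"travel":[0,0,-1.0],"turn":[0,0,0],"claw":1},
  {"travel":[0,0,-1.0],"turn":[0,0,0],"claw":1},
  {"travel":[0,0,0],"turn":[0,0,0],"claw":1},
])

```text
time: 4.08
tool_pos: [0.5394, 0.3312, 0.0278]
ee_rot: [0.693, 0.721, 0.001, 0.0]
wrist_force: [-0.7, -0.7, -1.5]
grip_width: 0.592
```

```bash
python3 go.py .540 .330 .1 1.611;python3 - <<'E'
from h import *
p,d=grab_frame("scene");crop("scene",p,340,240,110,85,7,"pics/a3.png");np.savez("s3.npz",p=p,d=d)
p,d=grab_frame("top");crop("scene",p,190,160,50,60,9,"pics/a3t.png")
np.set_printoptions(linewidth=200)
# cassette top surface heights from scene depth at windows end
E
```

```text
pos [0.5394 0.3312 0.0278] yaw 1.6101 zax [ 1.4e-03  7.0e-04 -1.0e+00] F [-0.7 -0.7 -1.5] grip 0.592 t 4.075
travel cm (tool now) [-0.12  0.06 -7.22] turn [ 0.0014 -0.0007 -0.0009] travel in target frame [-0.13  0.05 -7.22]
```

View pics/a3.png

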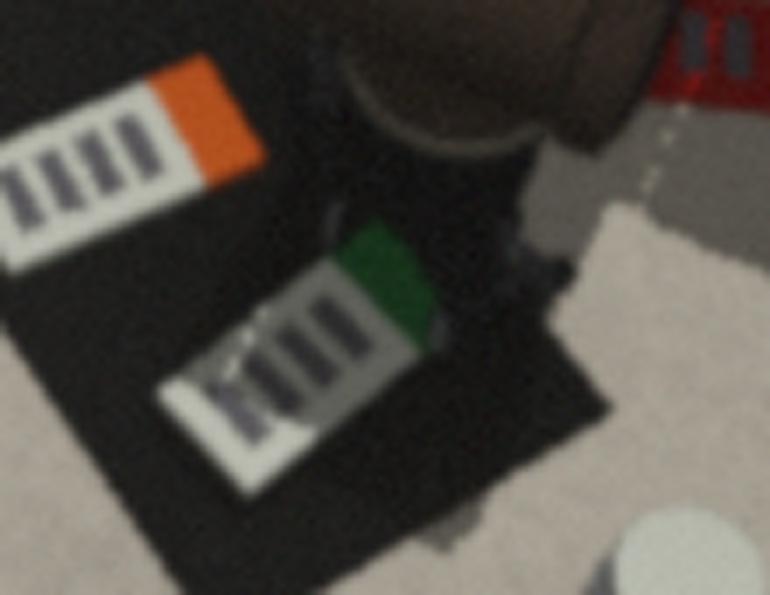

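View pics/a3t.png

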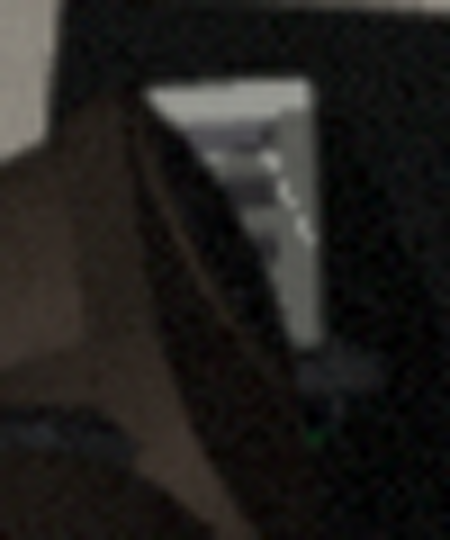

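Run:
```python
from h import *
z=np.load("s3.npz");p=z['p'].astype(int);d=z['d']
m=camera_model("scene");K=m["intrinsics"];T=m["camera_from_world"];R=T[:3,:3];c=-R.T@T[:3,3]
v,u=np.mgrid[240:325,340:450]
dd=d[240:325,340:450];q=p[240:325,340:450]
P=np.stack([(u-K[0,2])/K[0,0]*dd,-(v-K[1,2])/K[1,1]*dd,-dd],-1)@R+c
sel=(P[...,2]>.022)&(P[...,2]<.055)&(P[...,0]>.55)&(P[...,0]<.66)&(P[...,1]>.29)&(P[...,1]<.37)&(q.max(2)>55)
A=P[sel];print(len(A));G=np.c_[A[:,:2]-[.585,.332],np.ones(len(A))]
for _ in range(3):
    k,*_r=np.linalg.lstsq(G,A[:,2],rcond=None);r=A[:,2]-G@k;ok=abs(r)<.004;A,G=A[ok],G[ok]
print(k,r.std(),len(A))
# reference: orange cassette top known .014
s2=(P[...,0]>.55)&(P[...,1]<.25)&(P[...,1]>.19)&(q.min(2)>100);print(np.median(P[s2][:,2]),s2.sum())
```

```text
591
[-0.02387856  0.00334828  0.03429428] 0.001952839543975144 533
0.014612886210410458 401
```

Request:
apply_moves([
  {"travel":[0,0,-3],"turn":[0,0,0],"claw":1},
  {"travel":[0,0,-4],"turn":[0,0,0],"claw":1},
  {"travel":[0,0,0],"turn":[-0.02,0,0.16],"claw":1},
  {"travel":[0,0,0],"turn":[0,0,0.163],"claw":1},
  {"travel":[0,0,0],"turn":[0,0,0],"claw":1},
])

```text
time: 4.8
tool_pos: [0.5389, 0.3309, 0.0966]
ee_rot: [0.8, 0.6, 0.008, 0.006]
wrist_force: [-0.7, -0.4, -0.9]
grip_width: 0.599
```

```bash
python3 go.py .4707 -.1551 .09 1.2873
```

```text
pos [0.5389 0.3309 0.0966] yaw 1.2881 zax [ 1.950e-02 -9.000e-04 -9.998e-01] F [-0.7 -0.4 -0.9] grip 0.599 t 4.8
travel cm (tool now) [-48.58   7.     0.57] turn [ 0.019  -0.0046  0.0008] travel in target frame [-48.57   7.05   0.66]
```

Request:
apply_moves([
  {"travel":[-3,0.43,0],"turn":[0,0,0],"claw":1},
  {"travel":[-5,0.72,0],"turn":[0,0,0],"claw":1},
  {"travel":[-5,0.72,0],"turn":[0,0,0],"claw":1},
  {"travel":[-5,0.72,0],"turn":[0,0,0],"claw":1},
  {"travel":[-5,0.72,0],"turn":[0,0,0],"claw":1},
  {"travel":[-5,0.72,0],"turn":[0,0,0],"claw":1},
  {"travel":[-5,0.72,0],"turn":[0,0,0],"claw":1},
  {"travel":[-5,0.72,0],"turn":[0,0,0],"claw":1},
])

```text
time: 5.8
tool_pos: [0.4848, -0.0507, 0.0959]
ee_rot: [0.799, 0.602, 0.008, 0.006]
wrist_force: [0.9, -0.0, -1.1]
grip_width: 0.595
```

Request:
apply_moves([
  {"travel":[-5,0.72,0],"turn":[0,0,0],"claw":1},
  {"travel":[-4,0.58,0],"turn":[0,0,0],"claw":1},
  {"travel":[-1.5,0.22,0],"turn":[0,0,0],"claw":1},
  {"travel":[0,0,0],"turn":[0,0,0],"claw":1},
])

```text
time: 6.3
tool_pos: [0.4703, -0.1545, 0.0956]
ee_rot: [0.8, 0.6, 0.008, 0.006]
wrist_force: [-0.9, 1.2, -0.5]
grip_width: 0.598
```

```bash
python3 go.py .4707 -.1551 .05 1.2873;python3 - <<'E'
from h import *
p,d=grab_frame("scene");crop("scene",p,225,130,130,95,6,"pics/b1.png");np.savez("b1s.npz",p=p,d=d)
p,d=grab_frame("top");crop("scene",p,345,130,85,110,5,"pics/b1t.png");np.savez("b1t.npz",p=p,d=d)
E
```

```text
pos [ 0.4703 -0.1545  0.0956] yaw 1.2875 zax [ 1.970e-02 -6.000e-04 -9.998e-01] F [-0.9  1.2 -0.5] grip 0.598 t 6.3
travel cm (tool now) [-0.07 -0.03  4.56] turn [ 0.0191 -0.005   0.0001] travel in target frame [-0.05  0.06  4.56]
```

View pics/b1.png

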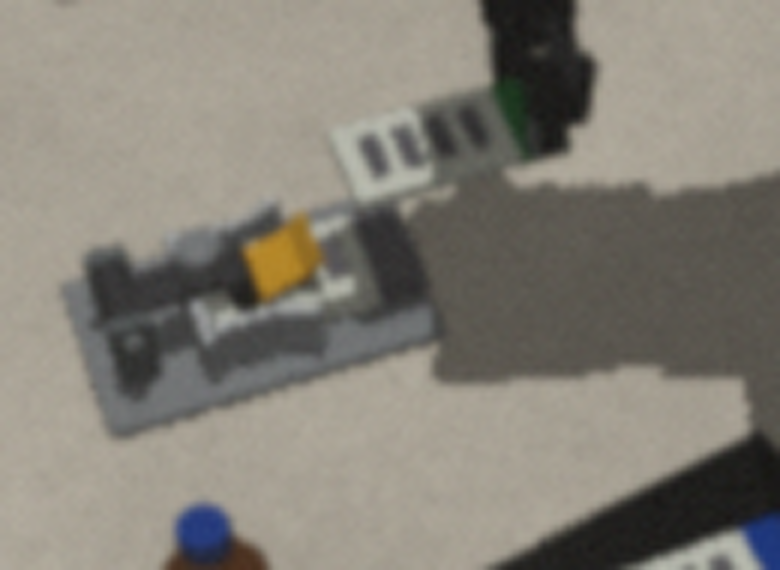

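View pics/b1t.png

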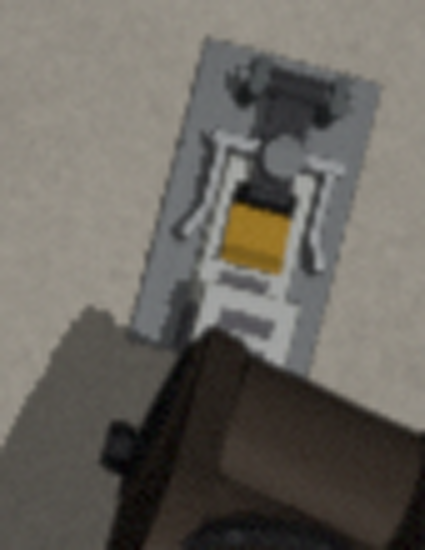

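Run:
```python
from fit import *
O=np.array([.5955,-.1915]);y=-.2835
R=np.array([[np.cos(y),-np.sin(y)],[np.sin(y),np.cos(y)]])
z=np.load("b1s.npz");p=z['p'];d=z['d']
m=camera_model("scene");K=m["intrinsics"];T=m["camera_from_world"];Rc=T[:3,:3];c=-Rc.T@T[:3,3]
v,u=np.mgrid[140:170,275:320];dd=d[140:170,275:320];q=p[140:170,275:320].astype(int)
P=np.stack([(u-K[0,2])/K[0,0]*dd,-(v-K[1,2])/K[1,1]*dd,-dd],-1)@Rc+c
H=(P[...,:2]-O)@R
sel=(P[...,2]>.09)&(P[...,2]<.115)&(H[...,0]>-115)
A=np.c_[H[sel],P[sel][:,2]];A=A[A[:,0]>-.115]
G=np.c_[A[:,0]+.085,A[:,1],np.ones(len(A))]
for _ in range(3):
    k,*_=np.linalg.lstsq(G,A[:,2],rcond=None);r=A[:,2]-G@k;ok=abs(r)<.004;A,G=A[ok],G[ok]
print("plane",k,len(A))
zt=.1015
S=lambda P,s,x0,y0:[(P[0]+.5)/s-.5+x0,(P[1]+.5)/s-.5+y0]
gs=p.max(2).astype(np.float32)
for n,g,C in (("scene",gs,[S(a,6,225,130) for a in((352,198),(332,130),(495,88),(528,158))]),):
    Q=quad(g,C,3);print(np.array(C).round(1),Q.round(1));W=ray(n,Q,zt)[:,:2];print(((W-O)@R*1000).round(1))
t=np.load("b1t.npz")['p'].max(2).astype(np.float32)
a,b=S((203,285),5,345,130),S((298,307),5,345,130)
L=edge(t,a,b,2.5);e=S((290,350),5,345,130);L2=edge(t,b,e,2.5)
cr=meet(L,L2);print(cr)
for x in(cr,a,b): print("top",((ray("top",x,zt)[:,:2]-O)@R*1000).round(1))
D=ray("top",np.array([L2[0][:2],L2[0][:2]+10*L2[1][:2]]),zt)[:,:2];dd=(D[1]-D[0]);print("side yaw",np.arctan(dd[1]/dd[0]))
D=ray("top",np.array([L[0][:2],L[0][:2]+10*L[1][:2]]),zt)[:,:2];dd=(D[1]-D[0]);print("lead yaw",np.arctan(-dd[0]/dd[1]))
```

```text
plane [ 0.00383734 -0.0063517   0.10212607] 332
[[283.2 162.6]
 [279.9 151.2]
 [307.1 144.2]
 [312.6 155.9]] [[284.1 162.4]
 [281.9 154.1]
 [305.9 143.2]
 [311.3 154.7]]
[[ -28.5   23.5]
 [ -32.7  -11.8]
 [-119.2  -27.2]
 [-119.1   24.6]]
[404.35353962 190.44831643]
top [[-25.3 -24.7]]
top [[-28.9  29.2]]
top [[-26.9 -24.7]]
side yaw -0.27290395741520307
lead yaw -0.2670012145288139
```

Request:
apply_moves([
  {"travel":[0,0,3],"turn":[0,0,0],"claw":1},
  {"travel":[0,0,2],"turn":[0,0,0],"claw":1},
  {"travel":[0.1,0,1.1],"turn":[0,0,0],"claw":1},
  {"travel":[0,0,0],"turn":[0,0,0],"claw":1},
])

```text
time: 6.9
tool_pos: [0.4719, -0.1524, 0.0344]
ee_rot: [0.8, 0.601, 0.008, 0.006]
wrist_force: [-0.4, 0.4, -1.9]
grip_width: 0.596
```

```bash
python3 go.py .4707 -.1551 .034 1.2873;python3 - <<'E'
from h import *
p,d=grab_frame("scene");crop("scene",p,235,140,90,65,8,"pics/b2.png");np.savez("b2s.npz",p=p,d=d)
p,d=grab_frame("top");crop("scene",p,365,130,65,80,7,"pics/b2t.png");np.savez("b2t.npz",p=p,d=d)
E
```

```text
pos [ 0.4719 -0.1524  0.0344] yaw 1.2885 zax [ 1.900e-02 -2.000e-04 -9.998e-01] F [-0.4  0.4 -1.9] grip 0.596 t 6.9
travel cm (tool now) [-0.3  -0.04  0.04] turn [ 0.0183 -0.0051  0.0012] travel in target frame [-0.3  -0.03  0.04]
```

View pics/b2.png

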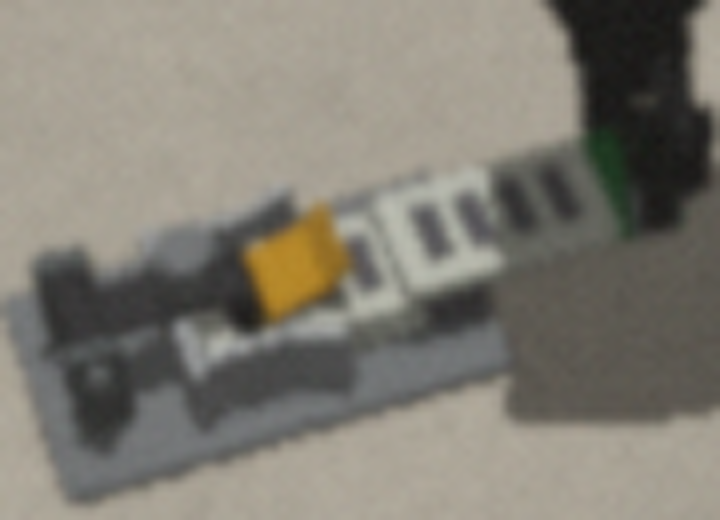

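View pics/b2t.png

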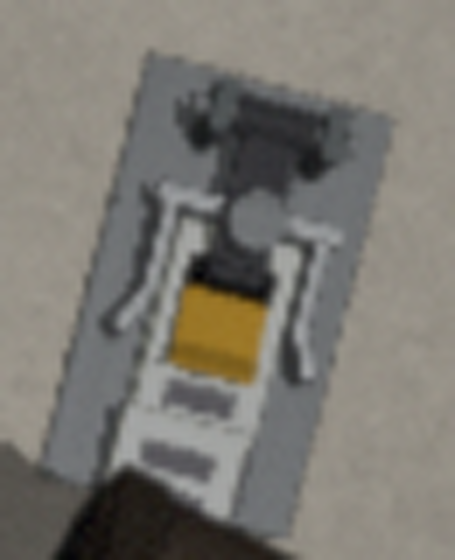

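Request:
apply_moves([
  {"travel":[-0.2,0,0],"turn":[0,0,0],"claw":1},
  {"travel":[0,1,0.03],"turn":[0,0,0],"claw":1},
  {"travel":[0,1,0.03],"turn":[0,0,0],"claw":1},
  {"travel":[0,0.7,0.03],"turn":[0,0,0],"claw":1},
  {"travel":[0,0.7,0.03],"turn":[0,0,0],"claw":1},
  {"travel":[0,0,0],"turn":[0,0,0],"claw":1},
])

```text
time: 7.75
tool_pos: [0.5045, -0.1648, 0.0341]
ee_rot: [0.8, 0.6, 0.008, 0.007]
wrist_force: [0.6, -0.0, -2.0]
grip_width: 0.6
```

```bash
python3 go.py .5523 -.1789 .033 1.2873;python3 - <<'E'
from h import *
p,d=grab_frame("scene");crop("scene",p,235,140,90,65,8,"pics/b3.png")
p,d=grab_frame("top");crop("scene",p,365,130,65,80,7,"pics/b3t.png")
E
```

```text
pos [ 0.5045 -0.1648  0.0341] yaw 1.2872 zax [ 2.040e-02 -9.000e-04 -9.998e-01] F [ 0.6 -0.  -2. ] grip 0.6 t 7.75
travel cm (tool now) [-0.02  4.98  0.21] turn [ 0.0199 -0.0048 -0.0002] travel in target frame [-0.02  4.99  0.11]
```

View pics/b3.png

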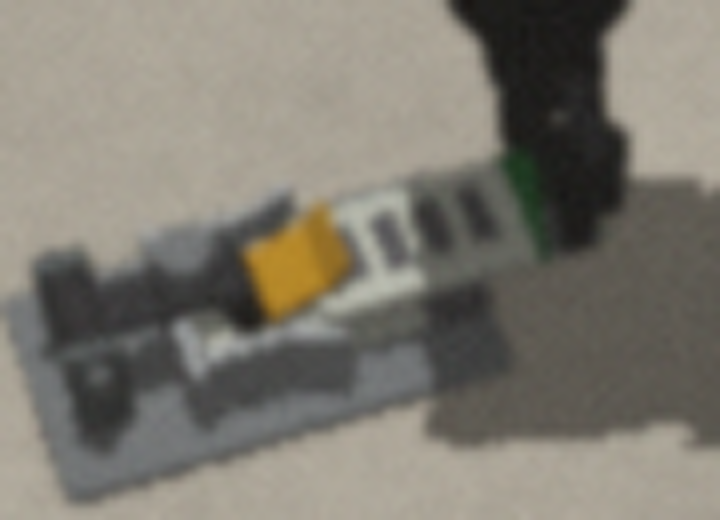

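View pics/b3t.png

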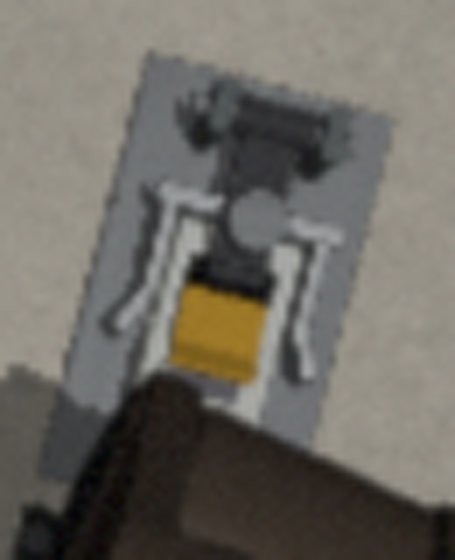

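Request:
apply_moves([
  {"travel":[0,0.5,0.02],"turn":[0,0,0],"claw":1},
  {"travel":[0,0.5,0.02],"turn":[0,0,0],"claw":1},
  {"travel":[0,0.5,0.02],"turn":[0,0,0],"claw":1},
  {"travel":[0,0,0],"turn":[0,0,0],"claw":1},
])

```text
time: 8.35
tool_pos: [0.5183, -0.1688, 0.0338]
ee_rot: [0.8, 0.6, 0.008, 0.006]
wrist_force: [-3.0, 1.1, -1.5]
grip_width: 0.596
```

Request:
apply_moves([
  {"travel":[0,0.5,0.02],"turn":[0,0,0],"claw":1},
  {"travel":[0,0.5,0.02],"turn":[0,0,0],"claw":1},
  {"travel":[0,0,0],"turn":[0,0,0],"claw":1},
])

```text
time: 8.72
tool_pos: [0.5273, -0.1713, 0.0335]
ee_rot: [0.8, 0.6, 0.007, 0.005]
wrist_force: [-5.2, 2.0, -1.8]
grip_width: 0.598
```

```bash
python3 go.py .5523 -.1789 .033 1.2873;python3 - <<'E'
from h import *
p,d=grab_frame("scene");crop("scene",p,235,140,90,65,8,"pics/b4.png")
p,d=grab_frame("top");crop("scene",p,365,130,65,80,7,"pics/b4t.png")
E
```

```text
pos [ 0.5273 -0.1713  0.0335] yaw 1.2872 zax [ 1.820e-02  1.000e-04 -9.998e-01] F [-5.2  2.  -1.8] grip 0.598 t 8.725
travel cm (tool now) [-0.03  2.61  0.09] turn [ 0.0174 -0.0052 -0.0001] travel in target frame [-0.03  2.61  0.05]
```

View pics/b4.png

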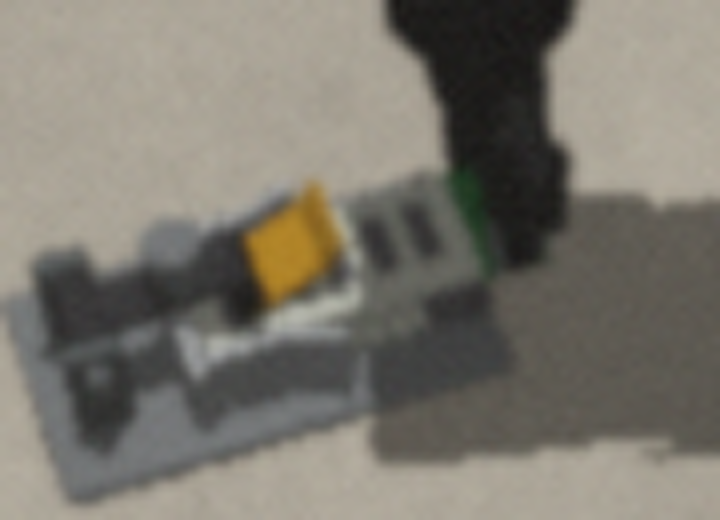

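View pics/b4t.png

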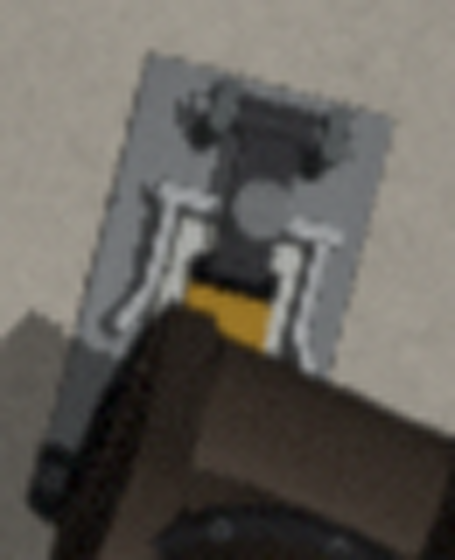

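The arm is rising on the cassette and the push is about 5.5 N, as expected. I'll go on.

Request:
apply_moves([
  {"travel":[0,0.5,0.015],"turn":[0,0,0],"claw":1},
  {"travel":[0,0.5,0.015],"turn":[0,0,0],"claw":1},
  {"travel":[0,0,0],"turn":[0,0,0],"claw":1},
])

```text
time: 9.2
tool_pos: [0.5383, -0.1747, 0.0337]
ee_rot: [0.8, 0.6, 0.008, 0.007]
wrist_force: [0.1, 1.1, -2.3]
grip_width: 0.597
```

Request:
apply_moves([
  {"travel":[0,0.4,0.01],"turn":[0,0,0],"claw":1},
  {"travel":[0,0.4,0.01],"turn":[0,0,0],"claw":1},
  {"travel":[0,0,0],"turn":[0,0,0],"claw":1},
])

```text
time: 9.57
tool_pos: [0.5458, -0.1769, 0.0336]
ee_rot: [0.8, 0.6, 0.008, 0.007]
wrist_force: [-0.2, -0.1, -2.7]
grip_width: 0.591
```

```bash
python3 go.py .5523 -.1789 .033 1.2873
```

```text
pos [ 0.5458 -0.1769  0.0336] yaw 1.2871 zax [ 0.0209 -0.0012 -0.9998] F [-0.2 -0.1 -2.7] grip 0.591 t 9.575
travel cm (tool now) [-0.01  0.67  0.08] turn [ 0.0204 -0.0047 -0.0002] travel in target frame [-0.01  0.68  0.06]
```

Run:
```python
from h import *
p,d=grab_frame("scene");crop("scene",p,235,140,90,65,8,"pics/b5.png")
```

```text
(no output)
```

View pics/b5.png

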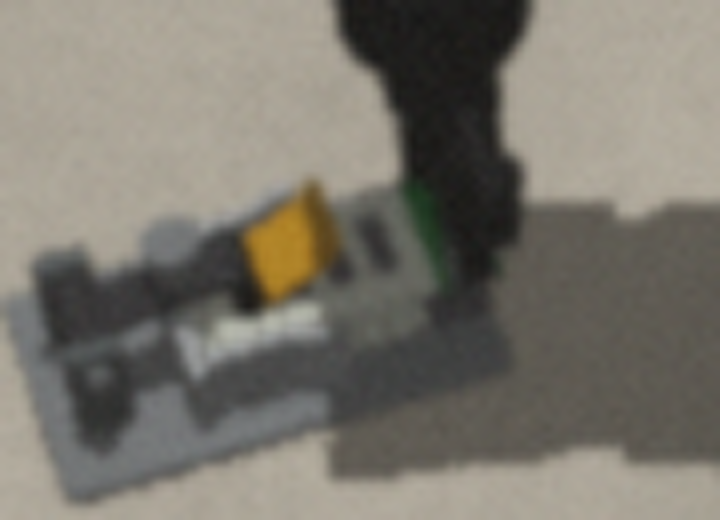

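The cassette follows the hand in, and its green edge at about (430,235) lines up with the pile. I'll take small steps until it meets the stop.

Request:
apply_moves([
  {"travel":[0,0.25,0.01],"turn":[0,0,0],"claw":1},
  {"travel":[0,0.25,0.01],"turn":[0,0,0],"claw":1},
  {"travel":[0,0,0],"turn":[0,0,0],"claw":1},
])

```text
time: 10.0
tool_pos: [0.5503, -0.1782, 0.0335]
ee_rot: [0.8, 0.6, 0.008, 0.006]
wrist_force: [-1.9, 0.6, -2.2]
grip_width: 0.594
```

Request:
apply_moves([
  {"travel":[0,0.15,0],"turn":[0,0,0],"claw":1},
  {"travel":[0,0,0],"turn":[0,0,0],"claw":1},
])

```text
time: 10.25
tool_pos: [0.5516, -0.1785, 0.0335]
ee_rot: [0.8, 0.6, 0.008, 0.006]
wrist_force: [-2.3, 0.9, -2.7]
grip_width: 0.598
```

Request:
apply_moves([
  {"travel":[0,0.15,0],"turn":[0,0,0],"claw":1},
  {"travel":[0,0,0],"turn":[0,0,0],"claw":1},
])

```text
time: 10.5
tool_pos: [0.5531, -0.179, 0.0336]
ee_rot: [0.8, 0.6, 0.008, 0.006]
wrist_force: [-2.4, 0.9, -2.5]
grip_width: 0.603
```

Request:
apply_moves([
  {"travel":[0,0.15,0],"turn":[0,0,0],"claw":1},
  {"travel":[0,0,0],"turn":[0,0,0],"claw":1},
])

```text
time: 10.75
tool_pos: [0.5536, -0.179, 0.0333]
ee_rot: [0.8, 0.6, 0.007, 0.005]
wrist_force: [-5.2, 1.5, -2.5]
grip_width: 0.597
```

Request:
apply_moves([
  {"travel":[0,0.1,0],"turn":[0,0,0],"claw":1},
  {"travel":[0,0,0],"turn":[0,0,0],"claw":1},
])

```text
time: 11.0
tool_pos: [0.5537, -0.179, 0.0331]
ee_rot: [0.8, 0.6, 0.007, 0.004]
wrist_force: [-9.8, 2.3, -2.6]
grip_width: 0.593
```

It's against the stop: the reaction rose to 10 N with no further travel. I'll press lightly once more and release.

Request:
apply_moves([
  {"travel":[0,0.08,0],"turn":[0,0,0],"claw":1},
  {"travel":[0,0,0],"turn":[0,0,0],"claw":1},
  {"travel":[0,0,0],"turn":[0,0,0],"claw":-1},
  {"travel":[0,0,0],"turn":[0,0,0],"claw":-1},
  {"travel":[0,0,0],"turn":[0,0,0],"claw":-1},
  {"travel":[0,0,0],"turn":[0,0,0],"claw":-1},
  {"travel":[0,0,0],"turn":[0,0,0],"claw":-1},
])

```text
time: 11.88
tool_pos: [0.5563, -0.1799, 0.0337]
ee_rot: [0.8, 0.6, 0.008, 0.006]
wrist_force: [0.1, 0.2, -0.2]
grip_width: 1.003
```

Request:
apply_moves([
  {"travel":[0,-0.2,-1],"turn":[0,0,0],"claw":-1},
  {"travel":[0,-0.5,-3],"turn":[0,0,0],"claw":-1},
  {"travel":[0,-2,-4],"turn":[0,0,0],"claw":-1},
  {"travel":[4,0,-4],"turn":[0,0,0],"claw":-1},
  {"travel":[5,0,0],"turn":[0,0,0],"claw":-1},
  {"travel":[5,0,0],"turn":[0,0,0],"claw":-1},
  {"travel":[5,0,0],"turn":[0,0,0],"claw":-1},
  {"travel":[0,0,0],"turn":[0,0,0],"claw":-1},
])

```text
time: 12.88
tool_pos: [0.5813, 0.013, 0.1547]
ee_rot: [0.799, 0.601, 0.008, 0.007]
wrist_force: [-0.4, 0.3, -0.1]
grip_width: 1.001
```

```bash
python3 go.py .5523 -.1789 .033 1.2873;python3 - <<'E'
from h import *
p,d=grab_frame("scene");crop("scene",p,225,150,85,60,9,"pics/c1.png");np.savez("c1s.npz",p=p,d=d)
p,d=grab_frame("top");crop("scene",p,360,130,75,85,7,"pics/c1t.png");np.savez("c1t.npz",p=p,d=d)
E
```

```text
pos [0.5813 0.013  0.1547] yaw 1.2908 zax [ 2.090e-02 -5.000e-04 -9.998e-01] F [-0.4  0.3 -0.1] grip 1.001 t 12.875
travel cm (tool now) [-19.31   2.27  12.11] turn [ 0.0202 -0.0053  0.0035] travel in target frame [-19.23   2.58  12.17]
```

View pics/c1.png

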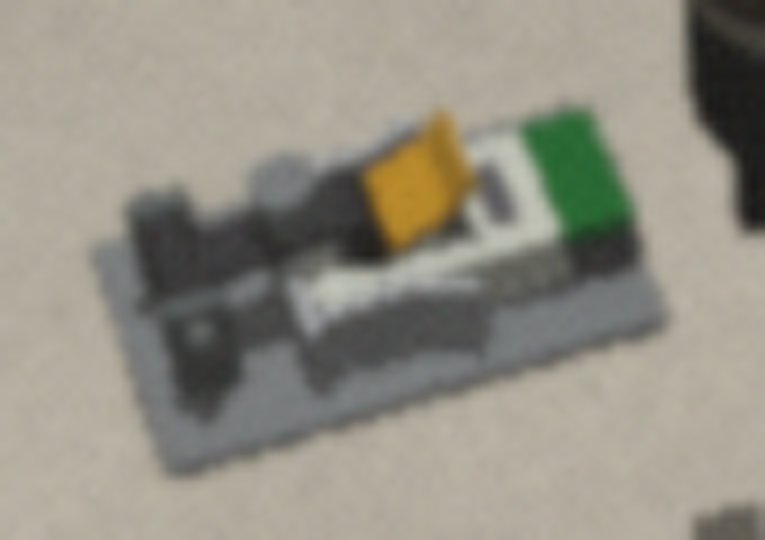

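View pics/c1t.png

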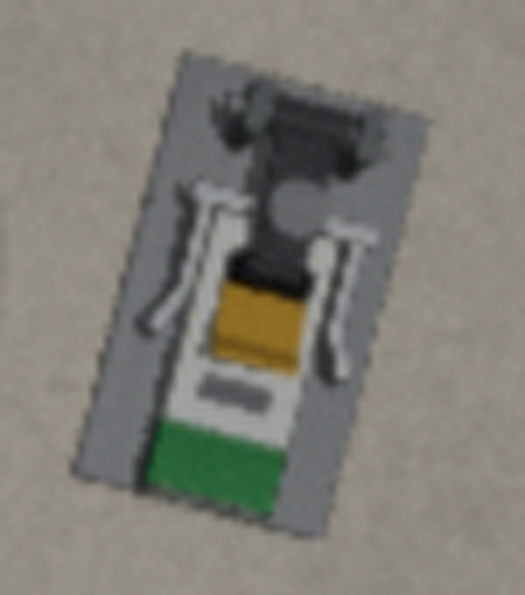

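Run:
```python
from fit import *
O=np.array([.5955,-.1915]);y=-.2835
R=np.array([[np.cos(y),-np.sin(y)],[np.sin(y),np.cos(y)]])
f=lambda p:[(p[0]+.5)/7-.5+360,(p[1]+.5)/7-.5+130]
ch=lambda p:[(p[0]+.5)/9-.5+225,(p[1]+.5)/9-.5+150]
a=np.load("top0.npz")['p'].astype(np.float32);b=np.load("c1t.npz")['p'].astype(np.float32)
L0=edge(a[...,1],f((165,425)),f((288,455)),2.5);L1=edge(b[...,0],f((162,420)),f((288,447)),2.5)
for nm,L,z in(("grey bound",L0,.028),("green bound",L1,.038)):
    h=(ray("top",np.array([L[0][:2]-5*L[1][:2],L[0][:2]+5*L[1][:2]]),z)[:,:2]-O)@R*1000;print(nm,h.round(1),"yaw rel",np.arctan2(-(h[1,0]-h[0,0]),h[1,1]-h[0,1]))
g=b[...,1]-b[...,0]
Q=quad(g,[f(p) for p in((162,420),(288,447),(272,515),(148,487))],3)
print("green quad top",((ray("top",Q,.038)[:,:2]-O)@R*1000).round(1))
s=np.load("c1s.npz");p=s['p'].astype(np.float32);g=p[...,1]-p[...,0]
Q=quad(g,[ch(q) for q in((568,238),(525,125),(592,110),(632,222))],3)
Os=O+R@np.array([-.0029,.0009])
print("green quad scene (scene holder frame)",((ray("scene",Q,.038)[:,:2]-Os)@R*1000).round(1))
# depth plane of green+white outer part
m=camera_model("scene");K=m["intrinsics"];T=m["camera_from_world"];Rc=T[:3,:3];c=-Rc.T@T[:3,3]
d=s['d'];v,u=np.mgrid[0:400,0:640];P=np.stack([(u-K[0,2])/K[0,0]*d,-(v-K[1,2])/K[1,1]*d,-d],-1)@Rc+c
H=(P[...,:2]-O)@R
sel=(H[...,0]>-.058)&(H[...,0]<-.014)&(abs(H[...,1])<.022)&(d>0)
A=np.c_[H[sel]+[.036,0],np.ones(sel.sum())];k=np.linalg.lstsq(A,P[sel][:,2],rcond=None)[0];print("plane",k.round(4),sel.sum())
```

```text
grey bound [[-30.6  12.1]
 [-30.3 -17.3]] yaw rel -3.1310848557185884
green bound [[-29.4  13.6]
 [-29.6 -15.5]] yaw rel 3.136182615702425
green quad top [[-30.1  27.7]
 [-30.1 -26.3]
 [-57.2 -26.4]
 [-57.1  27.7]]
green quad scene (scene holder frame) [[-30.4  28.8]
 [-30.3 -27.2]
 [-55.9 -25.2]
 [-56.   29.4]]
plane [-0.0411 -0.046   0.038 ] 145
```

Run:
```python
from fit import *
O=np.array([.5955,-.1915]);y=-.2835
R=np.array([[np.cos(y),-np.sin(y)],[np.sin(y),np.cos(y)]])
D={"scene":[np.load("scene0.npz")['d'],grab_frame("scene")[1]],"top":[np.load("top0.npz")['d'],grab_frame("top")[1]]}
for n in D:
  m=camera_model(n);K=m["intrinsics"];T=m["camera_from_world"];Rc=T[:3,:3];c=-Rc.T@T[:3,3]
  for d in D[n]:
    v,u=np.mgrid[0:400,0:640];P=np.stack([(u-K[0,2])/K[0,0]*d,-(v-K[1,2])/K[1,1]*d,-d],-1)@Rc+c
    H=(P[...,:2]-O)@R
    sel=(H[...,0]>-.055)&(H[...,0]<-.014)&(abs(H[...,1])<.022)&(d>0)
    A=np.c_[H[sel]+[.036,0],np.ones(sel.sum())];k=np.linalg.lstsq(A,P[sel][:,2],rcond=None)[0];print(n,"plane",k.round(4),sel.sum())
```

```text
scene plane [-0.0436 -0.0049  0.0286] 131
scene plane [-0.0218 -0.0311  0.0383] 129
top plane [-0.027  -0.0019  0.0277] 208
top plane [-0.0186 -0.0018  0.0376] 210
```

Run:
```python
from h import *
for n in("scene","top"):
    p,d=grab_frame(n); cv2.imwrite(f"pics/{n}9.png",p[:,:,::-1])
```

```text
(no output)
```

View pics/top9.png

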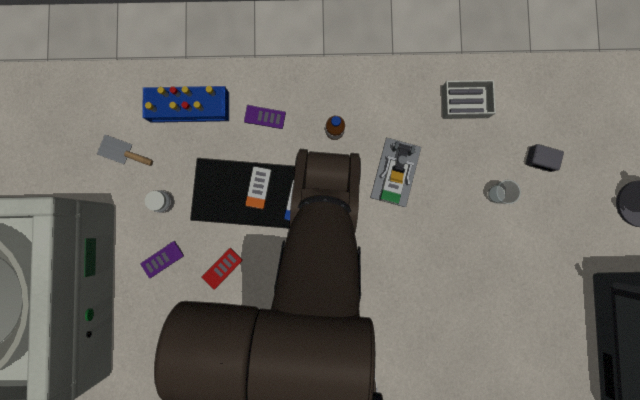

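View pics/scene9.png

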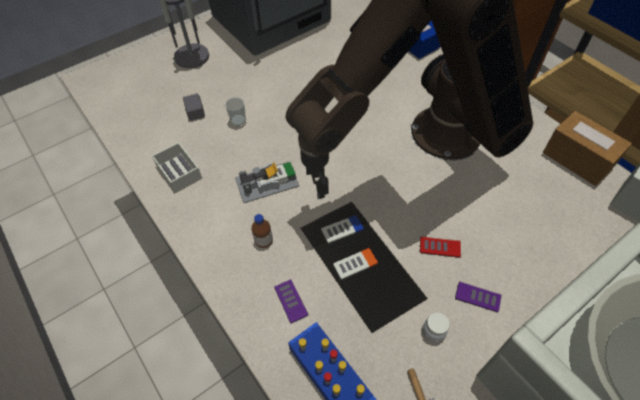

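The cassette lies flat: its plane height went from 28 to 38 mm and its slopes match the bare pile's within noise. In the full frames the bystanders are where they started. Handing in.

```bash
python3 -c "
from rig import *
print(close_job())"
```

```text
the job is handed in; nothing more can be done
None
```

I gripped the green cassette by its green end and slid it under the weighted arm, which lifted at about 5.5 N. I pushed it on until the reaction rose to 10 N with no further travel, so it was against the stop. Then I let go and backed the hand away, handing in at about 13 s on the clock.

**Position:** In the top view, the green/white boundary is at x = -29.5 to -30 mm of the holder, so the cassette is 0 to 1 mm in, within the home range. Sideways it is about 0.7 mm off centre, and its yaw is within about 0.01 rad.

**Lying flat:** The depth readings put its top at about 38 mm. Slopes match the bare pile's earlier readings within noise, and the arm is resting on it. One depth fit from the scene camera showed a sideways slope of about 0.03 to 0.05, but the top camera did not, so I took it as noise.

**Everything else:** By eye in the last full frames, the orange and blue cassettes, bottle, beaker and jar stand where they began. The robot arm partly hid the blue cassette in the top view, but the scene camera showed it. The lower pile cassettes sit mostly under the green one now, so I did not measure them again; they show no visible shift.

**Disagreements:** The two cameras differed by about 3 mm on the holder's position. The outer end of the green patch also read about 3 mm short of -60 mm, at -56 to -57 mm. I went by the inner boundary and the contact with the stop instead.

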